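Stack cast wax bars, alternately inverted and crosswise

TASK

Finish the bottom layer of wax bars in the stock tray: tip the bar that stands on end over into the gap between the two lying bars so that it lies along them on its narrow face, then slide the layer shut against the tray's batten until the flanks of all three bars touch and their ends are about level. Then lay the loose full-length bar from the bench on top, wide face down, crosswise over the middle of the three. Leave the short offcut and the other things on the bench as they are.

Things in the scene. Friction and masses are not known exactly. Their poses are not given: they have to be found in the camera images.
- tray: dark wooden stock tray, fixed. Floor 250 (x) by 262 mm (y), upper side 12 mm above the bench, edges at x = +-125 and y = -150 mm. An upright batten runs along its +y side: inner face at y = +85 mm, top 44 mm above the bench; other sides open. Origin on the bench top, x along the lying bars, z up. In the closed layer the bars' centres lie at y = +60, +18 and -24 mm
- bar_a: cream wax bar 140 mm long, 34 mm high, trapezoid section (wide face 50 mm, narrow face 34 mm), square ends, about 180 g. Lies wide face down on the tray along its x, up to 6 mm from the batten. Origin at its centre, x along its length, z from its wide face towards its narrow face.
- bar_b: same kind of bar, standing on end on the tray near its -x edge, at the end of the lane between bar_a and bar_c, narrow face towards tray +x. Pushed +x near its top it topples onto that face into the lane; its centre ends about 90 mm further along +x. Origin at its centre, x along its length, z from its wide face towards its narrow face.
- bar_c: same kind of bar, lying wide face down on the tray along its x, on the open (-y) side of the lane, 60 to 80 mm short of its closed place. Origin at its centre, x along its length, z from its wide face towards its narrow face.
- bar_d: same kind of bar, the only full-length one lying on the bench outside the tray, wide face down. Origin at its centre, x along its length, z from its wide face towards its narrow face.
- offcut: a short 65 mm piece of the same wax bar (same section), lying wide face down; not to be used. Origin at its centre, x along it, z up
- cake: round cast wax cake, 80 mm across at the top, 30 mm high; leave alone. Origin under its centre
- cup: white plastic cup, 84 mm across, 85 mm high; leave alone. Origin under its centre
- hake: flat wide dye brush with wooden handle, about 180 mm long, lying flat, 14 mm high; leave alone. Origin under the root of its bristles, handle to -x
- scraper: scraper with round wooden handle, 180 mm long, lying flat, 24 mm high; leave alone. Origin under the blade's root, handle to -x
- jar: glass jar, 68 mm across, 85 mm high; leave alone. Origin under its centre
There are look-alikes about, which are no part of the job. Leave any red look-alike of the bar_d alone. What is shaped like the bar_b but blue or orange is not meant.

How it is judged (in metres and radians):
On the way, in this order (a step that is already met when the one before it is completed fails the run):
1. the standing bar has been tipped over and lies on its narrow face on the tray (angle between bar_b's own z axis and vertical above 3.08 rad and z of bar_b in the frame of tray between 0.026 and 0.032 m), for 0.2 s.
2. the bottom layer is closed: the three bars lie flank to flank against the batten (angle between each of bar_a, bar_c's own z axis and vertical below 0.06 rad and angle between bar_b's own z axis and vertical above 3.08 rad and y of bar_a in the frame of tray between 0.054 and 0.066 m and y of bar_b in the frame of tray between 0.012 and 0.024 m and y of bar_c in the frame of tray between -0.03 and -0.018 m and y of bar_b in the frame of bar_a between -0.046 and -0.038 m and y of bar_c in the frame of bar_a between -0.09 and -0.078 m and z of bar_a in the frame of tray between 0.0265 and 0.0315 m and angle between the x axis of each of bar_a, bar_b, bar_c and the x axis of tray, either way round below 0.06 rad and z of bar_b in the frame of tray between 0.0265 and 0.0315 m and z of bar_c in the frame of tray between 0.0265 and 0.0315 m and x of bar_b in the frame of bar_a between -0.02 and 0.02 m and x of bar_c in the frame of bar_a between -0.02 and 0.02 m), for 0.2 s.
At the end, for the whole second after the job is handed in: layer flat on the tray, b narrow face down, a and c wide face down, within 0.06 rad of tray x, across it within 6 mm of closed places and of a's pitch (b: 4 mm), ends level within 20 mm; d flat on it, wide face down, crosswise within 0.12 rad, on b's centre within 30 mm along, 20 mm across; at rest (all of step 2 and angle between bar_d's own z axis and vertical below 0.05 rad and angle between the x axis of bar_d and the y axis of bar_b, either way round below 0.12 rad and z of bar_d in the frame of tray between 0.0605 and 0.0655 m and x of bar_d in the frame of bar_b between -0.03 and 0.03 m and y of bar_d in the frame of bar_b between -0.02 and 0.02 m and linear speed of each of bar_a, bar_b, bar_c, bar_d below 0.01 m/s); the robot touches nothing.
It fails at once if the offcut, cake, cup, jar, brush or scraper is shoved by more than 30 mm (distance of any of offcut, cake, cup, hake, scraper, jar from where it was at the start of the episode above 0.03 m).
It also fails if it takes over 56 s, if anything falls off the work surface, if the arm or the gripper's body presses on something with over 40 N, if the wrist force passes 120 N, or if a joint passes its speed limit or range.

ROBOT

A 7-joint arm with a two-finger parallel gripper is mounted at the origin on the work surface. World frame = base frame: x ahead of the robot, y to its left, z up, the work surface at z = 0. Lengths are in m, angles in degrees, forces in N, time in s.
With the tool pointing down it reaches from about 0.4 to 0.9 m from the base axis. Payload 5.5 kg.
Tool frame: the origin (TCP) lies on the mounting face of the last link; the fingertips stand arm.tip_extent ahead of it and the grasp point (between the pads) lies 159 mm ahead of it (arm.tip_extent is the distance from the TCP to the fingertips, in m); z points along the fingers, y is the direction in which the jaws open and shut (so a half turn about z gives the same grasp; the last joint's range is limited). The gripper opens to 92 mm and grips with 3 to 60 N. Pads are 19 mm wide; open, the fingers measure 130 mm over their backs; the gripper's body (75 mm by 190 mm) begins 47 mm behind the grasp point.
Start: joints at [-61.753, 28.699, -24.465, 88.831, 12.651, 65.22, -12.049], TCP at [0.148, 0.633, 0.405] pointing down, gripper open.
Joint ranges: [-164.97, 164.97], [-17.58, 116.51], [-87.97, 89.64], [11.32, 138.91], [-80.73, 260.73], [10.89, 115.49], [-147.41, 147.41]. Speed limits (degrees/s): [147.25, 147.25, 180, 180, 180, 180, 180].

INTERFACE

Orientations are given as a 3x3 rotation matrix whose columns are the frame's x, y, z axes.
In Python, from plant import arm, grab_frame, job gives the robot as it stands.
- The arm moves only by the tool send_rows, never from a script. Its argument "targets" is a list of rows, each a list of 6 numbers: the shift along the tool's x, y, z in cm, then the turn, a rotation vector about the tool's x, y, z in rad. A call has 1 to 10 rows; each row is the pose to reach, as a shift and turn from the pose commanded when the call began, along the tool's axes at that moment; what a row does not reach only later rows make up. A row lasts 1/8 s, in which the tool goes at most 62.5 mm and 10.7 degrees, less where a joint would pass 70% of its speed; a pose out of reach is approached as far as the arm can. A call with a gripper value outside its range is refused whole. "fingers" is the finger opening in cm, from 0 to 9.18, set as the call begins (left out, the last holds). The fingers move at their own pace and stop on an object; "newtons" is the grip in N (left out, the last holds). Time passes only in rows, so rows that repeat a pose let the fingers close. It gives the time, the measured TCP pose, the force and the opening at its end, in the units of the state.
- arm.get_state(): the state, without advancing time (a new reading comes with each control period).
- grab_frame(name): name is "scene" or "side" or "wrist"; returns a dict with "image" (384x512x3 uint8, red, green, blue), "mtx" (3x3 intrinsics, pixels), "dist_coeffs" ([k1, k2, p1, p2, k3] as OpenCV has them; the pictures are not rectified), "R" (3x3) and "t" (3): a world point X has camera coordinates R X + t. Camera axes: x right, y down, z forward; pixel columns grow to the right and rows downward; lengths in m; the calibration is good to about 2 mm. A picture is of the moment at which its call begins. There is no depth.
- job.close_job(): hands the job in, once; it reports no verdict.
The state is a dict: "clock": time; "q": joint angles; "dq": joint speeds; "effort": joint torques, N m; "eef_pos": TCP position; "tcp_rot": TCP orientation; "contact_force": force on the tool from outside, world axes, zero at the start; "torque": the same for the moment, N m; "width": finger opening in m.
Only numpy, scipy, OpenCV 4.12 (cv2) and the standard library are available. Lean on these libraries where they do the work, as an engineer would, in place of code of your own. Each camera call takes 0.05 s, during which the arm holds its last target.

## Working session

There is one attempt and no reset: what is moved stays moved. The work goes in short steps, Python scripts to look and compute and a tool call to move; the robot and the scene stay as the last step left them, time stands still between calls to the robot, and variables do not carry over. Pictures are saved under pics/ and viewed, and the job is handed in when it is done.

Besides the shell and the picture viewer there is one more tool, called after "Emit:" as name([rows], argument=value, ...), one row to a line, values as JSON. send_rows: Moves the arm, as the interface text tells. Its arguments: {"type":"object","properties":{"targets":{"type":"array","items":{"type":"array","items":{"type":"number"}}},"fingers":{"type":"number"},"newtons":{"type":"number"}},"required":["targets"]}

```bash
ls; mkdir -p pics; python3 - <<'E'
from plant import arm, grab_frame, job
import cv2, numpy as np
print(arm.tip_extent); s=arm.get_state(); print({k:np.round(v,4).tolist() for k,v in s.items()})
for n in ["scene","side","wrist"]:
    f=grab_frame(n); cv2.imwrite(f"pics/{n}0.png",f["image"][:,:,::-1]); print(n,f["mtx"].tolist(),f["dist_coeffs"],(-np.array(f["R"]).T@f["t"]).round(3),np.round(f["R"],3).tolist())
E
```

```text
pics
0.178
{'clock': 0.0, 'q': [-61.753, 28.7527, -24.453, 88.8909, 12.6507, 65.2196, -12.0502], 'dq': [-0.0209, 0.0211, -0.0771, -0.0946, 0.0223, -0.0373, 0.0125], 'effort': [-0.0004, -56.6593, -5.8162, -27.9121, -0.0687, 0.0304, 0.0002], 'eef_pos': [0.148, 0.6326, 0.4037], 'tcp_rot': [[-0.9737, 0.2278, -0.0005], [0.2278, 0.9737, -0.0019], [0.0001, -0.0019, -1.0]], 'contact_force': [0.2284, 0.1446, -0.5443], 'torque': [0.0285, -0.0228, -0.0271], 'width': 0.0918}
scene [[350.8384104133209, 0.0, 246.99808834349994], [0.0, 350.8384104133209, 186.51258949620868], [0.0, 0.0, 1.0]] [0.00336887 0.         0.         0.         0.        ] [1.336 0.098 0.989] [[-0.221, 0.975, -0.005], [0.716, 0.159, -0.679], [-0.662, -0.154, -0.734]]
side [[445.95542884811374, 0.0, 253.0333565190353], [0.0, 445.95542884811374, 188.68635610841102], [0.0, 0.0, 1.0]] [-0.09485647  0.          0.          0.          0.        ] [ 0.456 -1.023  1.194] [[0.997, -0.076, -0.003], [-0.06, -0.759, -0.649], [0.047, 0.647, -0.761]]
wrist [[289.8701555351897, 0.0, 255.8033223414455], [0.0, 289.8701555351897, 189.57599967199687], [0.0, 0.0, 1.0]] [-0.05470083  0.          0.          0.          0.        ] [0.066 0.652 0.384] [[0.228, 0.974, -0.002], [0.925, -0.216, 0.311], [0.303, -0.073, -0.95]]
```

View pics/scene0.png

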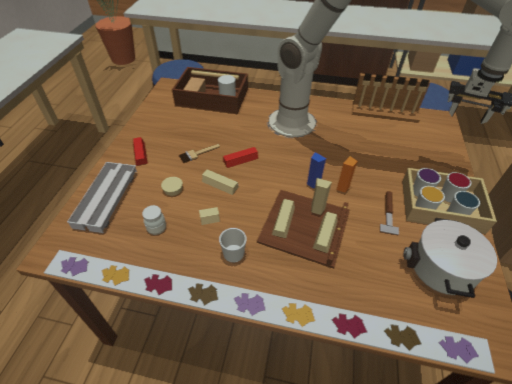

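View pics/side0.png

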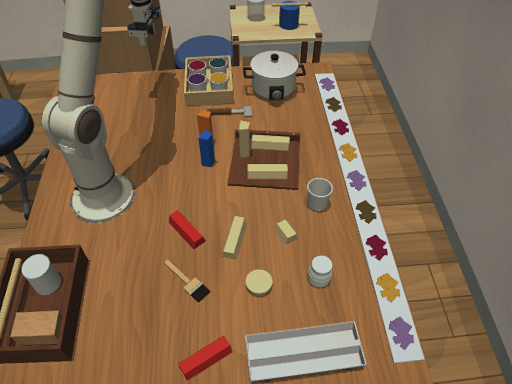

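View pics/wrist0.png

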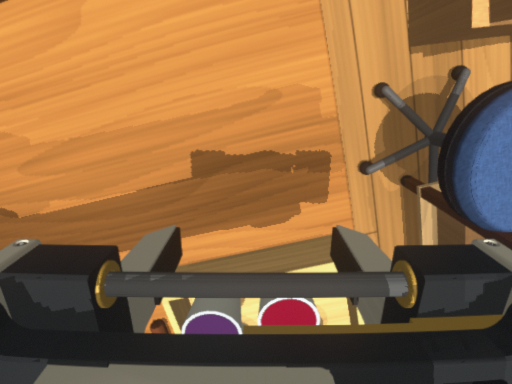

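```bash
cat > h.py <<'E'
from plant import arm, grab_frame, job
import cv2, numpy as np
def ray(f,px):
    p=cv2.undistortPoints(np.array(px,float).reshape(-1,1,2),np.array(f["mtx"]),np.array(f["dist_coeffs"])).reshape(-1,2)
    R=np.array(f["R"]);t=np.array(f["t"])
    return -R.T@t, np.c_[p,np.ones(len(p))]@R
def onplane(f,px,z):
    c,d=ray(f,px); return c+d*((z-c[2])/d[:,2])[:,None]
def proj(f,X):
    r,_=cv2.Rodrigues(np.array(f["R"]))
    return cv2.projectPoints(np.array(X,float).reshape(-1,1,3),r,np.array(f["t"],float),np.array(f["mtx"]),np.array(f["dist_coeffs"]))[0].reshape(-1,2)
def crop(f,x0,y0,x1,y1,name,k=6):
    im=f["image"][y0:y1,x0:x1,::-1]; im=cv2.resize(im,None,fx=k,fy=k,interpolation=cv2.INTER_CUBIC); cv2.imwrite(name,im)
E
python3 - <<'E'
from h import *
f=grab_frame("scene"); crop(f,250,140,370,270,"pics/sc1.png",4.6 and 4)
g=grab_frame("side"); crop(g,190,100,340,220,"pics/sd1.png",5)
E
```

```text
(no output)
```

View pics/sc1.png

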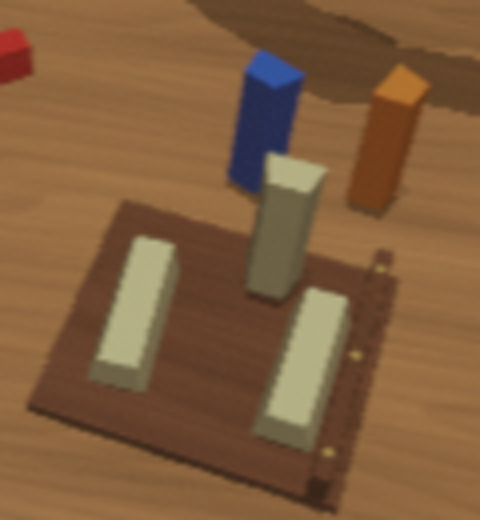

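View pics/sd1.png

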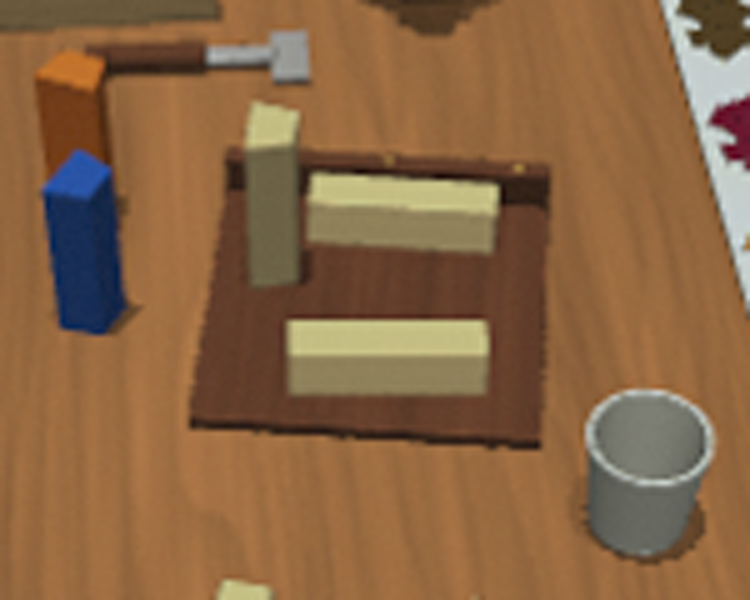

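```bash
cat >> h.py <<'E'
def un(p,x0,y0,k): return (np.array(p,float)+.5)/k-.5+[x0,y0]
E
python3 - <<'E'
from h import *
f=grab_frame("scene"); g=grab_frame("side")
ps=un([(123,202),(28,405)],250,140,4); pg=un([(192,423),(540,440)],190,100,5)
print("corners scene",onplane(f,ps,.012).round(4)); B=onplane(g,pg,.012); print(B.round(4))
print("batten top",onplane(g,un([(312,157),(548,167)],190,100,5),.044).round(4))
# bars top corners (z=.046)
print("A side",onplane(g,un([(311,174),(499,184),(497,212),(307,205)],190,100,5),.046).round(4))
print("A scene",onplane(f,un([(310,289),(349,296),(308,423),(267,412)],250,140,4),.046).round(4))
print("C side",onplane(g,un([(287,321),(487,321),(488,358),(287,355)],190,100,5),.046).round(4))
print("C scene",onplane(f,un([(138,238),(175,245),(140,372),(98,361)],250,140,4),.046).round(4))
print("B top side",onplane(g,un([(251,102),(300,110),(297,144),(247,143)],190,100,5),.152).round(4))
print("B top scene",onplane(f,un([(267,153),(327,170),(311,195),(266,184)],250,140,4),.152).round(4))
for n,F in (("scene",f),("side",g)):
    hsv=cv2.cvtColor(F["image"],cv2.COLOR_RGB2HSV)
    m=cv2.inRange(hsv,(22,40,140),(35,130,255))
    cn,_=cv2.findContours(m,cv2.RETR_EXTERNAL,cv2.CHAIN_APPROX_NONE)
    for c in cn:
        if cv2.contourArea(c)>40: print(n,cv2.minAreaRect(c),cv2.contourArea(c))
crop(f,160,140,280,270,"pics/sc2.png",4)
crop(g,150,180,350,330,"pics/sd2.png",4)
E
```

```text
corners scene [[ 0.4464  0.0192  0.012 ]
 [ 0.6883 -0.0217  0.012 ]]
[[ 0.4425  0.0094  0.012 ]
 [ 0.6841 -0.0255  0.012 ]]
batten top [[0.5448 0.2432 0.044 ]
 [0.7228 0.218  0.044 ]]
A side [[0.5425 0.2221 0.046 ]
 [0.6828 0.1999 0.046 ]
 [0.6773 0.1698 0.046 ]
 [0.537  0.1884 0.046 ]]
A scene [[0.5422 0.1941 0.046 ]
 [0.5427 0.2271 0.046 ]
 [0.6791 0.2021 0.046 ]
 [0.6758 0.1695 0.046 ]]
C side [[0.5141 0.0704 0.046 ]
 [0.6557 0.0592 0.046 ]
 [0.6519 0.0236 0.046 ]
 [0.5118 0.0376 0.046 ]]
C scene [[0.5171 0.0417 0.046 ]
 [0.5181 0.0748 0.046 ]
 [0.6595 0.0651 0.046 ]
 [0.6561 0.0298 0.046 ]]
B top side [[0.4977 0.1854 0.152 ]
 [0.5317 0.174  0.152 ]
 [0.5271 0.1385 0.152 ]
 [0.4925 0.1423 0.152 ]]
B top scene [[0.4937 0.1384 0.152 ]
 [0.5026 0.1881 0.152 ]
 [0.5335 0.1773 0.152 ]
 [0.5292 0.1408 0.152 ]]
scene ((326.5500183105469, 228.85000610351562), (11.067971229553223, 33.5201416015625), 18.434947967529297) 328.0
scene ((208.54798889160156, 212.26400756835938), (8.049845695495605, 18.693531036376953), 79.69515228271484) 126.0
scene ((283.68353271484375, 215.05506896972656), (10
[... 987 characters left out ...]
e ((233.66110229492188, 234.37155151367188), (10.781440734863281, 38.17315673828125), 17.744670867919922) 353.5
side ((267.5, 170.5), (13.0, 39.0), 90.0) 490.0
side ((270.1965026855469, 141.85604858398438), (37.177459716796875, 13.286575317382812), 3.5763344764709473) 433.5
side ((244.0, 125.0), (8.0, 10.0), 90.0) 61.0
side ((202.4169158935547, 80.5046157836914), (22.576297760009766, 34.058589935302734), 86.8201675415039) 51.5
side ((273.4770812988281, 34.85796356201172), (8.744424819946289, 82.91142272949219), 87.95458984375) 354.5
side ((308.0, 14.0), (18.0, 18.0), 90.0) 183.5
side ((253.66732788085938, 15.177044868469238), (21.520511627197266, 48.592689514160156), 86.42366790771484) 501.5
```

View pics/sc2.png

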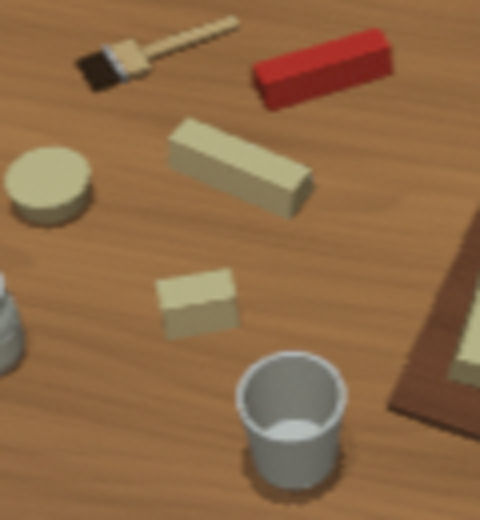

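View pics/sd2.png

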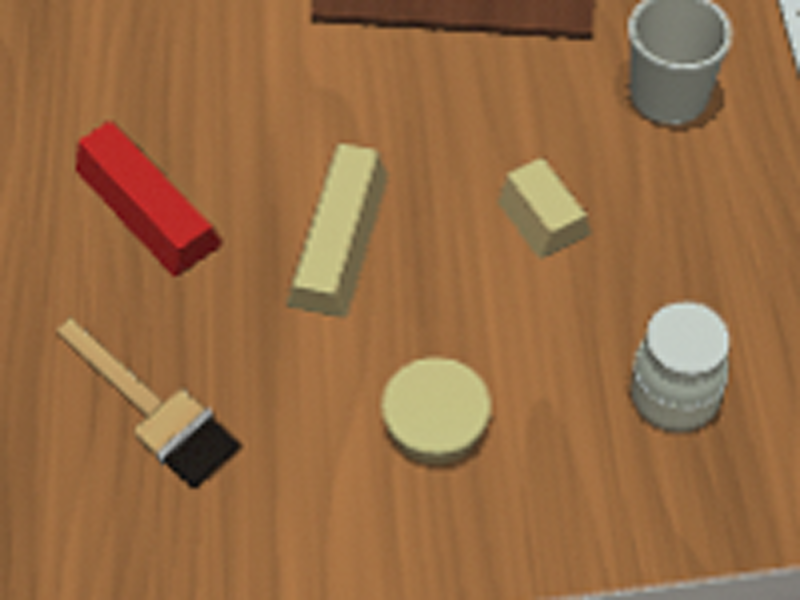

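```bash
cat >> h.py <<'E'
def tops(F,z,vmin=165,roi=None,amin=35):
    k=4; im=cv2.resize(F["image"],None,fx=k,fy=k,interpolation=cv2.INTER_LINEAR)
    hsv=cv2.cvtColor(im,cv2.COLOR_RGB2HSV)
    m=cv2.inRange(hsv,(22,40,vmin),(35,140,255))
    cn,_=cv2.findContours(m,cv2.RETR_EXTERNAL,cv2.CHAIN_APPROX_NONE)
    out=[]
    for c in cn:
        if cv2.contourArea(c)<amin*k*k: continue
        px=(c.reshape(-1,2)+.5)/k-.5
        if roi and not(roi[0]<px[:,0].mean()<roi[2] and roi[1]<px[:,1].mean()<roi[3]): continue
        P=onplane(F,px,z)[:,:2]
        (cx,cy),(w,h),a=cv2.minAreaRect((P*1000).astype(np.float32))
        if w<h: w,h,a=h,w,a+90
        a=(a+90)%180-90
        out.append((px.mean(0).round(0).tolist(),round(cx),round(cy),round(w),round(h),round(a,1)))
    return out
E
python3 - <<'E'
from h import *
f=grab_frame("scene"); g=grab_frame("side")
for n,F,roi in (("scene",f,(150,150,370,270)),("side",g,(190,100,340,300))):
  for z in (.034,.046,.152):
    print(n,z); [print(o) for o in tops(F,z,165,roi)]
  # tray mask
  hsv=cv2.cvtColor(F["image"],cv2.COLOR_RGB2HSV)
  print(hsv[(200,300)[0] if n=="scene" else 155,(300 if n=="scene" else 275)], hsv[250,300] if n=="scene" else hsv[200,260])
for n,p,z in (("blue top",[(95,172)],.14),("orange top",[(75,70)],.14),("blue base",[(95,325)],0.0),("cup rim",[(650,437)],.085)):
  print(n,onplane(g,un(p,190,100,5),z).round(3))
E
```

```text
scene 0.034
([326.0, 229.0], 602, 198, 138, 31, -9.8)
([208.0, 212.0], 621, -207, 65, 32, -64.3)
([284.0, 215.0], 576, 51, 138, 30, -4.2)
([323.0, 183.0], 396, 172, 49, 37, 81.5)
([171.0, 184.0], 522, -383, 75, 73, -3.4)
([219.0, 178.0], 454, -216, 137, 32, 73.0)
scene 0.046
([326.0, 229.0], 611, 197, 136, 30, -9.8)
([208.0, 212.0], 630, -203, 64, 32, -64.3)
([284.0, 215.0], 586, 51, 136, 30, -4.2)
([323.0, 183.0], 408, 171, 49, 36, 81.5)
([171.0, 184.0], 532, -377, 74, 72, -3.4)
([219.0, 178.0], 465, -212, 135, 32, 73.0)
scene 0.152
([326.0, 229.0], 693, 186, 121, 27, -9.8)
([208.0, 212.0], 710, -169, 57, 28, -64.3)
([284.0, 215.0], 670, 56, 121, 27, -4.2)
([323.0, 183.0], 512, 163, 43, 32, 81.5)
([171.0, 184.0], 623, -324, 66, 64, -3.4)
([219.0, 178.0], 563, -177, 120, 28, 73.0)
[ 10 142  99] [ 11 148 100]
side 0.034
([259.0, 281.0], 517, -389, 77, 76, 41.5)
([286.0, 228.0], 619, -210, 65, 34, -65.3)
([233.0, 234.0], 452, -217, 140, 33, 72.7)
([267.0, 167.0], 585, 59, 140, 33, -4.5)
([270.0, 139.0], 611, 207, 139, 34, -9.4)
([244.0, 125.0], 518, 293, 50, 37, 80.8)
side 0.046
([259.0, 281.0], 516, -396, 76, 75, 41.5)
([286.0, 228.0], 618, -218, 64, 33, -65.3)
([233.0, 234.0], 452, -226, 138, 33, 72.7)
([267.0, 167.0], 584, 48, 139, 33, -4.5)
([270.0, 139.0], 610, 194, 137, 34, -9.4)
([244.0, 125.0], 517, 279, 50, 37, 80.8)
side 0.152
([259.0, 281.0], 510, -454, 69, 68, 41.5)
([286.0, 228.0], 603, -292, 58, 30, -65.3)
([233.0, 234.0], 453, -299, 125, 30, 72.7)
([267.0, 167.0], 572, -51, 126, 30, -4.5)
([270.0, 139.0], 596, 82, 125, 31, -9.4)
([244.0, 125.0], 511, 159, 45, 34, 80.8)
[ 10 145  88] [ 14 149 149]
blue top [[0.386 0.134 0.14 ]]
orange top [[0.372 0.245 0.14 ]]
blue base [[0.375 0.122 0.   ]]
cup rim [[ 0.743 -0.09   0.085]]
```

```bash
python3 - <<'E'
from h import *
f=grab_frame("scene"); g=grab_frame("side")
k=4
for n,F,roi in (("scene",f,(255,185,355,270)),("side",g,(215,120,310,200))):
    im=cv2.resize(F["image"],None,fx=k,fy=k,interpolation=cv2.INTER_LINEAR)
    hsv=cv2.cvtColor(im,cv2.COLOR_RGB2HSV)
    m=cv2.inRange(hsv,(0,80,20),(14,255,125)); r=np.zeros_like(m); r[roi[1]*k:roi[3]*k,roi[0]*k:roi[2]*k]=255; m&=r
    cn,_=cv2.findContours(m,cv2.RETR_EXTERNAL,cv2.CHAIN_APPROX_NONE); c=max(cn,key=cv2.contourArea)
    h=cv2.convexHull(c); ap=cv2.approxPolyDP(h,8,True).reshape(-1,2)
    px=(ap+.5)/k-.5; print(n,px.round(1).tolist()); print(onplane(F,px,.012)[:,:2].round(4).tolist()); print(onplane(F,px,.044)[:,:2].round(4).tolist())
    cv2.imwrite(f"pics/m_{n}.png",m[roi[1]*k:roi[3]*k,roi[0]*k:roi[2]*k])
E
```

```text
scene [[280.4, 189.9], [349.1, 209.6], [333.6, 268.1], [256.4, 242.4]]
[[0.4452, 0.019], [0.4862, 0.2734], [0.735, 0.233], [0.6942, -0.0213]]
[[0.4744, 0.0216], [0.514, 0.2676], [0.7547, 0.2286], [0.7153, -0.0174]]
side [[234.9, 129.6], [299.1, 132.4], [297.9, 189.4], [227.6, 185.4]]
[[0.4808, 0.2919], [0.7305, 0.2561], [0.684, -0.0337], [0.441, 0.0041]]
[[0.4801, 0.2563], [0.723, 0.2215], [0.6778, -0.0605], [0.4414, -0.0238]]
```

View pics/m_side.png

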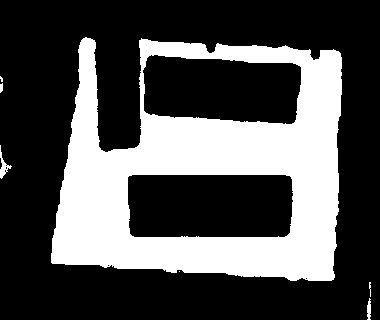

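Emit:
send_rows([
  [-40.9, -38.0, 0, 0, 0, -0.072],
  [-40.9, -38.0, 0, 0, 0, -0.072],
  [-40.9, -38.0, 0, 0, 0, -0.072],
  [-40.9, -38.0, 0, 0, 0, -0.072],
  [-40.9, -38.0, 0, 0, 0, -0.072],
  [-40.9, -38.0, 0, 0, 0, -0.072],
  [-40.9, -38.0, 0, 0, 0, -0.072],
  [-40.9, -38.0, 0, 0, 0, -0.072],
  [-40.9, -38.0, 0, 0, 0, -0.072],
  [-40.9, -38.0, 0, 0, 0, -0.072],
], fingers=0, newtons=20)

```text
clock: 1.8
eef_pos: [0.4622, 0.1649, 0.4049]
tcp_rot: [[-0.986, 0.166, 0.001], [0.166, 0.986, -0.002], [-0.002, -0.001, -1.0]]
contact_force: [-0.3, 0.6, -0.2]
width: 0.0008
```

Emit:
send_rows([
  [0, 0.3, 5, 0, 0, 0],
  [0, 0.3, 10.0, 0, 0, 0],
  [0, 0.3, 10.0, 0, 0, 0],
  [-1.5, 0.3, 10.0, 0, 0, 0],
  [-2.0, 0.3, 10.0, 0, 0, 0],
  [-2.0, 0.3, 10.0, 0, 0, 0],
])

```text
clock: 2.55
eef_pos: [0.4813, 0.1696, 0.3063]
tcp_rot: [[-0.987, 0.158, 0.003], [0.158, 0.987, 0.001], [-0.003, 0.002, -1.0]]
contact_force: [-1.0, -0.6, 0.5]
width: 0.0004
```

```bash
python3 - <<'E'
from h import *
f=grab_frame("scene"); crop(f,250,120,370,270,"pics/sc3.png",4)
g=grab_frame("side"); crop(g,190,80,340,200,"pics/sd3.png",5)
E
```

```text
(no output)
```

View pics/sc3.png

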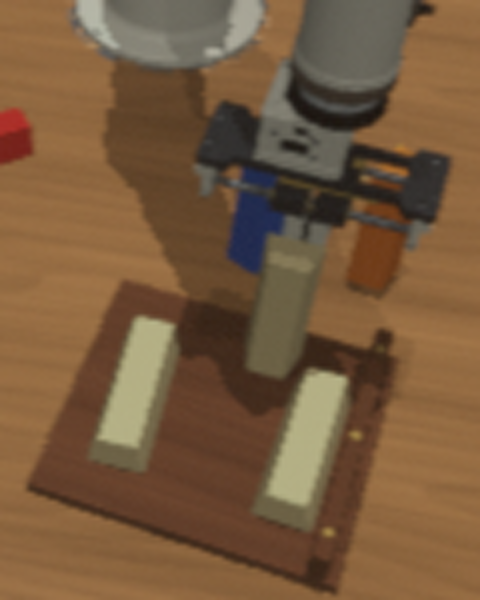

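View pics/sd3.png

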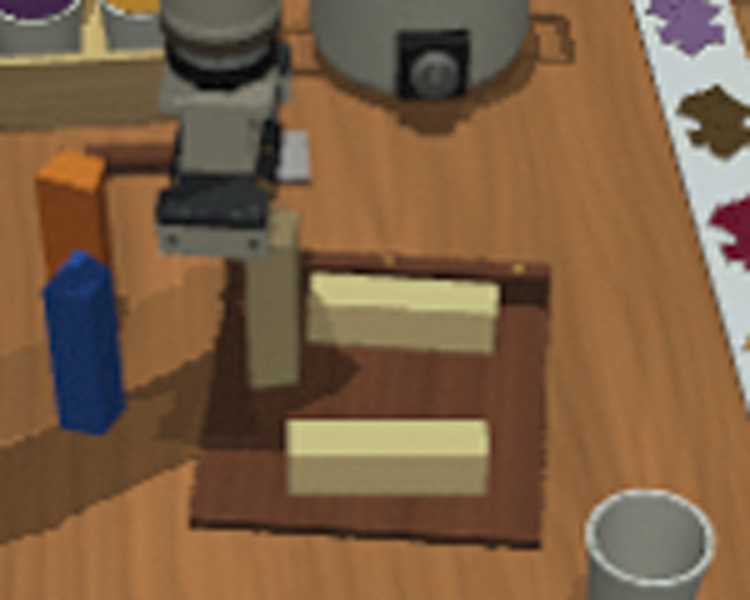

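The closed fingers (scene crop ~305,225) stand just behind the bar's top, centred on it and still upright. Now push.

Emit:
send_rows([
  [-1, 0, 0, 0, 0, 0],
  [-2, 0, 0, 0, 0, 0],
  [-2.8, 0, 0, 0, 0, 0],
  [-3.6, 0, 0, 0, 0, 0],
  [-4.4, 0, 0, 0, 0, 0],
  [-5.2, 0, 0, 0, 0, 0],
  [-5.8, 0, 0, 0, 0, 0],
  [-5.8, 0, 0, 0, 0, 0],
  [-5.8, 0, 0, 0, 0, 0],
  [-5.8, 0, 0, 0, 0, 0],
])

```text
clock: 3.9
eef_pos: [0.537, 0.1606, 0.3047]
tcp_rot: [[-0.988, 0.157, -0.0], [0.157, 0.988, 0.0], [0.0, -0.0, -1.0]]
contact_force: [-0.5, -0.1, 0.2]
width: 0.0008
```

```bash
python3 - <<'E'
from h import *
f=grab_frame("scene"); crop(f,250,120,370,270,"pics/sc4.png",4)
g=grab_frame("side"); crop(g,190,80,340,200,"pics/sd4.png",5)
for n,F,roi in (("scene",f,(250,150,370,270)),("side",g,(190,100,340,200))):
    print(n); [print(o) for o in tops(F,.046,165,roi)]
E
```

```text
scene
([325.0, 235.0], 638, 193, 83, 30, -9.8)
([308.0, 233.0], 642, 140, 57, 45, -9.0)
([283.0, 215.0], 586, 51, 136, 30, -4.2)
side
([267.0, 167.0], 585, 48, 138, 33, -4.5)
([280.0, 148.0], 640, 139, 60, 50, -8.9)
([278.0, 139.0], 637, 190, 82, 33, -8.5)
```

View pics/sc4.png

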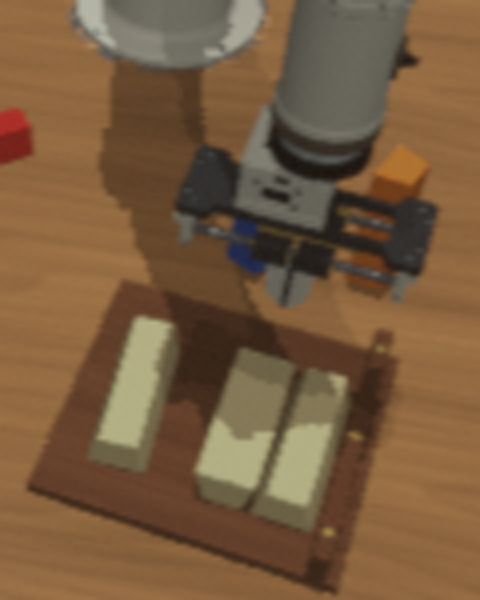

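View pics/sd4.png

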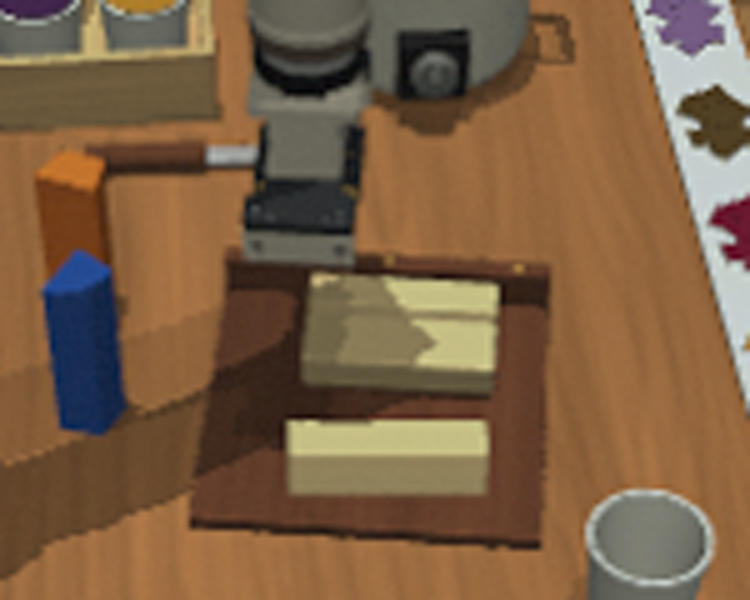

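```bash
python3 - <<'E'
from h import *
s=arm.get_state(); print(s["q"],s["eef_pos"])
E
```

```text
[-11.65331885  24.99482916  -9.66056507 107.2110092    5.45030226
  48.24031377  56.91686715] [0.5370467  0.16057001 0.30474998]
```

Emit:
send_rows([
  [-6.5, -15.7, 0, 0, 0, -1.571],
  [-6.5, -15.7, 0, 0, 0, -1.571],
  [-6.5, -15.7, 0, 0, 0, -1.571],
  [-6.5, -15.7, 0, 0, 0, -1.571],
  [-6.5, -15.7, 0, 0, 0, -1.571],
  [-6.5, -15.7, 0, 0, 0, -1.571],
  [-6.5, -15.7, 0, 0, 0, -1.571],
  [-6.5, -15.7, 0, 0, 0, -1.571],
  [-6.5, -15.7, 0, 0, 0, -1.571],
  [-6.5, -15.7, 0, 0, 0, -1.571],
], fingers=9.18)

```text
clock: 5.25
eef_pos: [0.5767, -0.0054, 0.3045]
tcp_rot: [[-0.158, -0.987, -0.0], [-0.987, 0.158, 0.002], [-0.002, 0.001, -1.0]]
contact_force: [-0.5, 0.4, 0.1]
width: 0.091
```

```bash
python3 - <<'E'
from h import *
f=grab_frame("scene"); crop(f,230,120,370,270,"pics/sc5.png",4)
for n,F,roi in (("scene",f,(250,150,370,270)),("side",grab_frame("side"),(190,100,340,200))):
    print(n); [print(o) for o in tops(F,.046,165,roi)]
E
```

```text
scene
([326.0, 229.0], 611, 197, 136, 30, -9.8)
([311.0, 224.0], 604, 146, 136, 46, -9.2)
([284.0, 216.0], 586, 52, 136, 28, -4.1)
side
([262.0, 166.0], 575, 49, 114, 33, -4.5)
([268.0, 148.0], 595, 143, 107, 16, -9.3)
```

View pics/sc5.png

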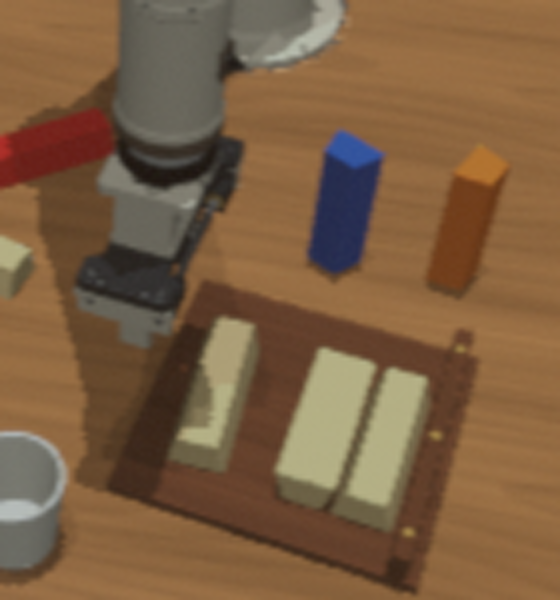

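Emit:
send_rows([
  [0, 0, 5, 0, 0, 0],
  [0, 0, 9, 0, 0, 0],
  [0, 0, 10.5, 0, 0, 0],
  [0, 0, 10.6, 0, 0, 0],
])

```text
clock: 5.85
eef_pos: [0.5766, -0.0043, 0.1984]
tcp_rot: [[-0.156, -0.988, -0.001], [-0.988, 0.156, -0.001], [0.001, 0.001, -1.0]]
contact_force: [-0.0, 0.3, 0.4]
width: 0.092
```

```bash
python3 - <<'E'
from h import *
f=grab_frame("scene"); crop(f,230,120,370,270,"pics/sc6.png",4)
f=grab_frame("side"); crop(f,190,80,340,220,"pics/sd6.png",4)
E
```

```text
(no output)
```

View pics/sc6.png

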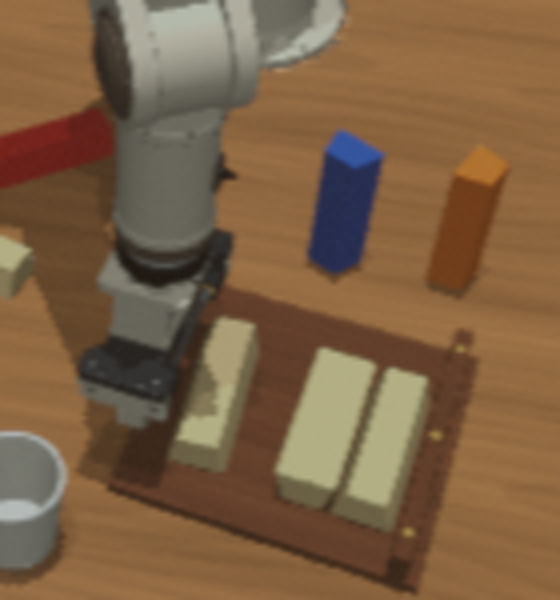

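View pics/sd6.png

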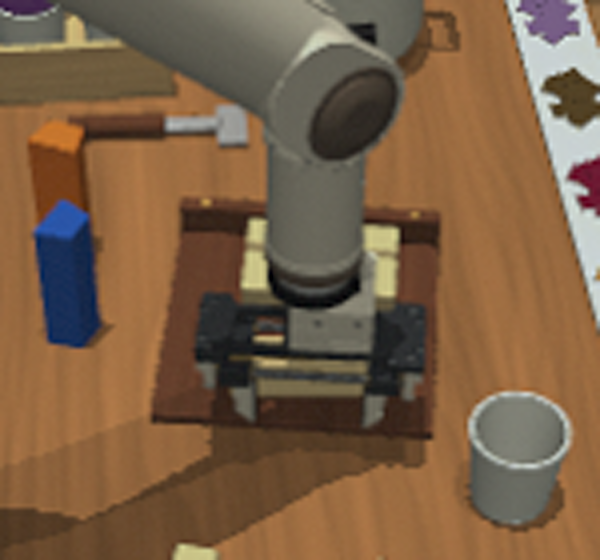

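Emit:
send_rows([
  [-1.2, 0, 0, 0, 0, 0],
  [-2.2, 0, 0, 0, 0, 0],
  [-3, 0, 0, 0, 0, 0],
  [-3.8, 0, 0, 0, 0, 0],
  [-4.6, 0, 0, 0, 0, 0],
  [-5.4, 0, 0, 0, 0, 0],
  [-6.2, 0, 0, 0, 0, 0],
  [-7, 0, 0, 0, 0, 0],
  [-7.5, 0, 0, 0, 0, 0],
  [-7.5, 0, 0, 0, 0, 0],
])

```text
clock: 7.2
eef_pos: [0.5885, 0.0703, 0.1986]
tcp_rot: [[-0.156, -0.988, 0.0], [-0.988, 0.156, 0.001], [-0.001, 0.0, -1.0]]
contact_force: [0.1, -0.4, 0.4]
width: 0.0916
```

```bash
python3 - <<'E'
from h import *
f=grab_frame("scene"); crop(f,250,160,370,270,"pics/sc7.png",5)
for n,F,roi in (("scene",f,(250,150,370,270)),("side",grab_frame("side"),(190,100,340,200))):
    print(n); [print(o) for o in tops(F,.046,165,roi)]
E
```

```text
scene
([326.0, 229.0], 611, 197, 136, 30, -9.8)
([309.0, 226.0], 602, 139, 136, 60, -9.4)
side
```

View pics/sc7.png

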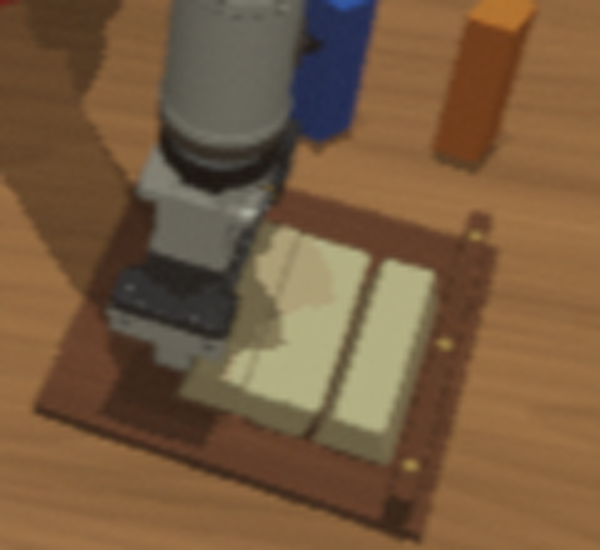

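Emit:
send_rows([
  [-0.3, 0, 0, 0, 0, 0],
  [-0.6, 0, 0, 0, 0, 0],
  [-0.9, 0, 0, 0, 0, 0],
  [-1.0, 0, 0, 0, 0, 0],
  [-1.0, 0, 0, 0, 0, 0],
])

```text
clock: 7.92
eef_pos: [0.59, 0.0793, 0.1986]
tcp_rot: [[-0.157, -0.988, -0.0], [-0.988, 0.157, 0.0], [-0.0, 0.0, -1.0]]
contact_force: [-0.1, -1.0, -0.6]
width: 0.092
```

```bash
python3 - <<'E'
from h import *
f=grab_frame("scene"); crop(f,250,160,370,270,"pics/sc8.png",5)
for n,F,roi in (("scene",f,(250,150,370,270)),):
    print(n); [print(o) for o in tops(F,.046,165,roi)]
E
```

```text
scene
([318.0, 226.0], 607, 165, 137, 95, -9.4)
```

View pics/sc8.png

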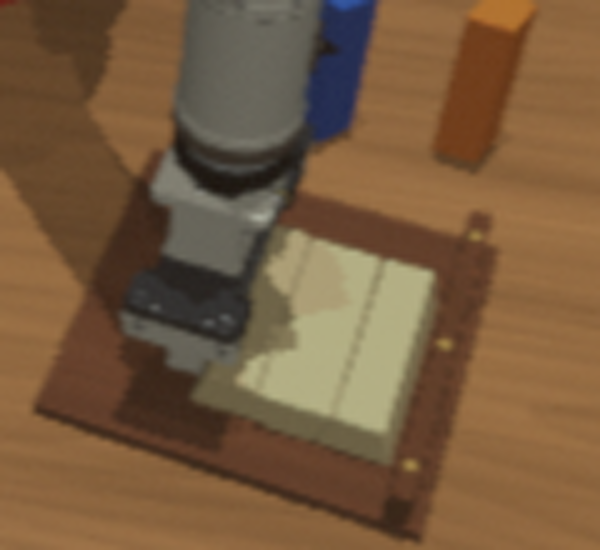

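Emit:
send_rows([
  [-0.2, 0, 0, 0, 0, 0],
  [-0.3, 0, 0, 0, 0, 0],
  [-0.3, 0, 0, 0, 0, 0],
])

```text
clock: 8.35
eef_pos: [0.5906, 0.082, 0.1987]
tcp_rot: [[-0.157, -0.988, 0.0], [-0.988, 0.157, -0.0], [0.0, -0.0, -1.0]]
contact_force: [-0.3, -2.0, -0.8]
width: 0.0918
```

Emit:
send_rows([
  [-0.1, 0, 0, 0, 0, 0],
  [-0.2, 0, 0, 0, 0, 0],
  [-0.2, 0, 0, 0, 0, 0],
])

```text
clock: 8.72
eef_pos: [0.5908, 0.0838, 0.1986]
tcp_rot: [[-0.157, -0.988, -0.0], [-0.988, 0.157, -0.0], [0.001, 0.0, -1.0]]
contact_force: [0.0, -2.8, -0.8]
width: 0.0915
```

```bash
python3 - <<'E'
from h import *
f=grab_frame("scene"); crop(f,250,160,370,270,"pics/sc9.png",5)
print(arm.get_state()["contact_force"])
for n,F,roi in (("scene",f,(250,150,370,270)),):
    print(n); [print(o) for o in tops(F,.046,165,roi)]
E
```

```text
[-1.26963443 -4.13430711  0.03614287]
scene
([316.0, 225.0], 607, 166, 137, 99, -8.9)
```

View pics/sc9.png

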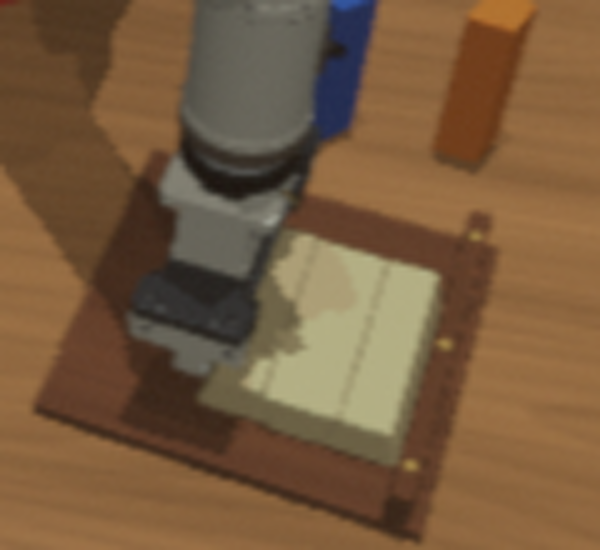

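Emit:
send_rows([
  [-0.1, 0, 0, 0, 0, 0],
  [-0.15, 0, 0, 0, 0, 0],
  [-0.15, 0, 0, 0, 0, 0],
])

```text
clock: 9.15
eef_pos: [0.591, 0.0844, 0.1986]
tcp_rot: [[-0.158, -0.987, -0.001], [-0.987, 0.158, -0.002], [0.002, 0.001, -1.0]]
contact_force: [-2.1, -5.9, 1.1]
width: 0.0921
```

Emit:
send_rows([
  [-0.1, 0, 0, 0, 0, 0],
  [-0.1, 0, 0, 0, 0, 0],
])

```text
clock: 9.4
eef_pos: [0.5911, 0.0847, 0.1985]
tcp_rot: [[-0.158, -0.987, -0.002], [-0.987, 0.158, -0.003], [0.003, 0.001, -1.0]]
contact_force: [-1.1, -8.4, 1.9]
width: 0.0917
```

```bash
python3 - <<'E'
from h import *
f=grab_frame("scene"); crop(f,250,160,370,270,"pics/sc10.png",5)
print(arm.get_state()["contact_force"])
for n,F,roi in (("scene",f,(250,150,370,270)),):
    print(n); [print(o) for o in tops(F,.046,165,roi)]
E
```

```text
[-2.35116959 -7.28816942  2.09610591]
scene
([319.0, 228.0], 607, 170, 137, 93, -9.2)
```

View pics/sc10.png

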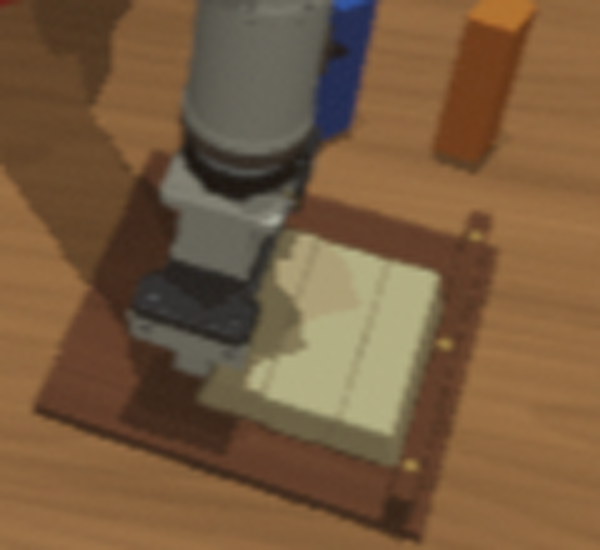

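Emit:
send_rows([
  [2, 0, 0, 0, 0, 0],
  [5, 0, 0, 0, 0, 0],
  [6, 0, -6, 0, 0, 0],
  [10, 1.5, -11, 0, 0, 0.05],
  [16, 3, -11, 0, 0, 0.1],
  [22, 6, -11, 0, 0, 0.14],
  [28, 8.9, -11, 0, 0, 0.14],
  [31.9, 8.9, -11, 0, 0, 0.14],
  [31.9, 8.9, -11, 0, 0, 0.14],
  [31.9, 8.9, -11, 0, 0, 0.14],
])

```text
clock: 10.7
eef_pos: [0.4532, -0.2148, 0.3087]
tcp_rot: [[-0.295, -0.955, 0.002], [-0.955, 0.295, 0.002], [-0.003, -0.001, -1.0]]
contact_force: [-1.0, 0.5, 0.4]
width: 0.0917
```

```bash
python3 - <<'E'
from h import *
f=grab_frame("scene"); crop(f,250,160,370,270,"pics/sc11.png",5)
g=grab_frame("side"); crop(g,170,100,320,260,"pics/sd11.png",4)
w=grab_frame("wrist"); cv2.imwrite("pics/w11.png",w["image"][:,:,::-1])
for n,F,roi in (("scene",f,(150,150,370,270)),("side",g,(190,100,340,300))):
  for z in (.034,.046):
    print(n); [print(o) for o in tops(F,z,165,roi)]
E
```

```text
scene
([208.0, 212.0], 621, -207, 64, 32, -64.3)
([315.0, 225.0], 595, 160, 141, 117, -9.3)
([171.0, 184.0], 522, -383, 75, 73, -0.5)
scene
([208.0, 212.0], 630, -203, 64, 32, -64.3)
([315.0, 225.0], 605, 159, 139, 115, -9.3)
([171.0, 184.0], 533, -377, 74, 73, -0.5)
side
([259.0, 281.0], 517, -390, 77, 76, -4.5)
([286.0, 228.0], 619, -210, 64, 34, -65.3)
([269.0, 146.0], 605, 168, 142, 121, -10.4)
side
([259.0, 281.0], 516, -396, 77, 75, -4.5)
([286.0, 228.0], 618, -218, 64, 34, -65.3)
([269.0, 146.0], 603, 156, 140, 120, -10.4)
```

View pics/sc11.png

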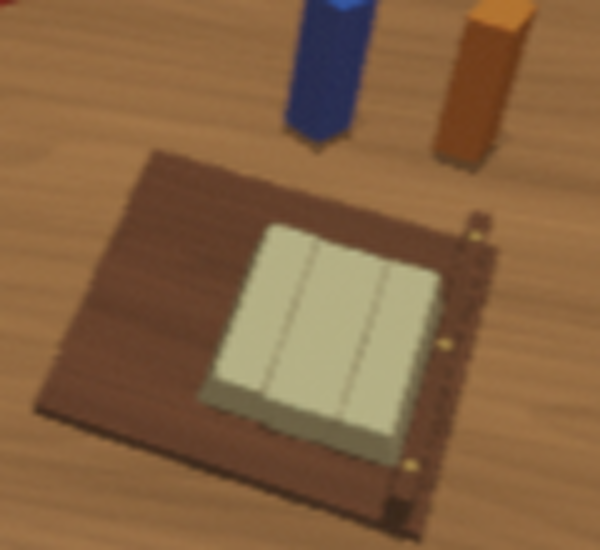

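View pics/sd11.png

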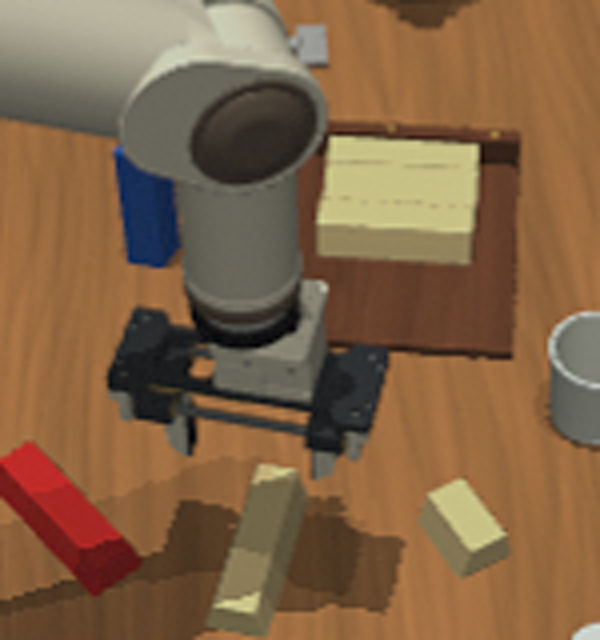

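View pics/w11.png

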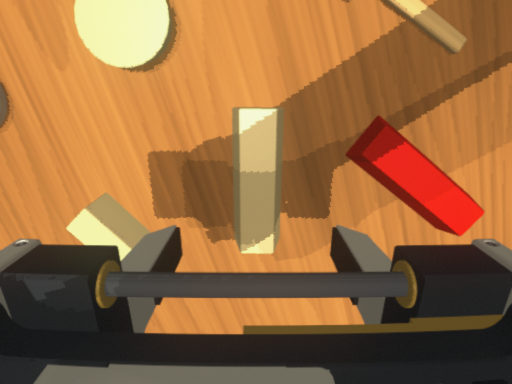

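```bash
python3 - <<'E'
from h import *
w=grab_frame("wrist")
P=onplane(w,[(238,108),(280,108),(275,253),(241,253)],.034)[:,:2]; print(P.round(4),P.mean(0).round(4))
a=P[:2].mean(0)-P[2:].mean(0); print(np.linalg.norm(a),np.degrees(np.arctan2(a[1],a[0]))%180)
E
```

```text
[[ 0.4481 -0.2882]
 [ 0.4138 -0.2778]
 [ 0.4557 -0.1442]
 [ 0.4883 -0.1541]] [ 0.4515 -0.2161]
0.13998472306467213 72.94974214547635
```

Emit:
send_rows([
  [0.2, 0.1, 5, 0, 0, 0],
  [0.2, 0.1, 10, 0, 0, 0],
  [0.2, 0.1, 12.0, 0, 0, 0],
  [0.2, 0.1, 12.6, 0, 0, 0],
  [0.2, 0.1, 12.6, 0, 0, 0],
])

```text
clock: 11.52
eef_pos: [0.4526, -0.2151, 0.1833]
tcp_rot: [[-0.291, -0.957, 0.001], [-0.957, 0.291, -0.001], [0.0, -0.001, -1.0]]
contact_force: [0.7, 0.5, 0.0]
width: 0.092
```

Emit:
send_rows([
  [0, 0, 0, 0, 0, 0],
  [0, 0, 0, 0, 0, 0],
  [0, 0, 0, 0, 0, 0],
  [0, 0, 0, 0, 0, 0],
  [0, 0, 0, 0, 0, 0],
  [0, 0, 0, 0, 0, 0],
], fingers=3.5, newtons=30)

```text
clock: 12.28
eef_pos: [0.4518, -0.2162, 0.1827]
tcp_rot: [[-0.293, -0.956, -0.0], [-0.956, 0.293, -0.0], [0.0, 0.0, -1.0]]
contact_force: [0.6, -0.6, 0.9]
width: 0.0461
```

Emit:
send_rows([
  [0, 0, -1, 0, 0, 0],
  [0, 0, -3, 0, 0, 0],
  [0, 0, -7, 0, 0, 0],
  [0, 0, -12, 0, 0, 0],
  [0, 0, -12, 0, 0, 0],
])

```text
clock: 12.9
eef_pos: [0.4532, -0.2161, 0.3061]
tcp_rot: [[-0.293, -0.956, 0.005], [-0.956, 0.293, -0.002], [0.001, -0.006, -1.0]]
contact_force: [0.4, 0.0, -2.6]
width: 0.046
```

```bash
python3 - <<'E'
from h import *
w=grab_frame("wrist"); cv2.imwrite("pics/w12.png",w["image"][:,:,::-1])
g=grab_frame("side"); crop(g,170,130,320,270,"pics/sd12.png",4)
s=arm.get_state(); print(s["q"],s["width"])
E
```

```text
[ 76.89327985  41.19185438 -72.2910544  114.20492787  46.11775524
  60.59855332 145.76620163] 0.04621488902493376
```

View pics/w12.png

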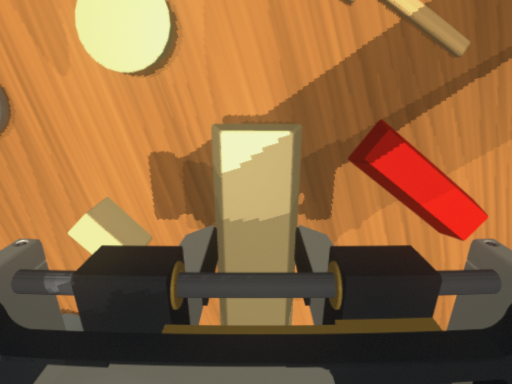

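View pics/sd12.png

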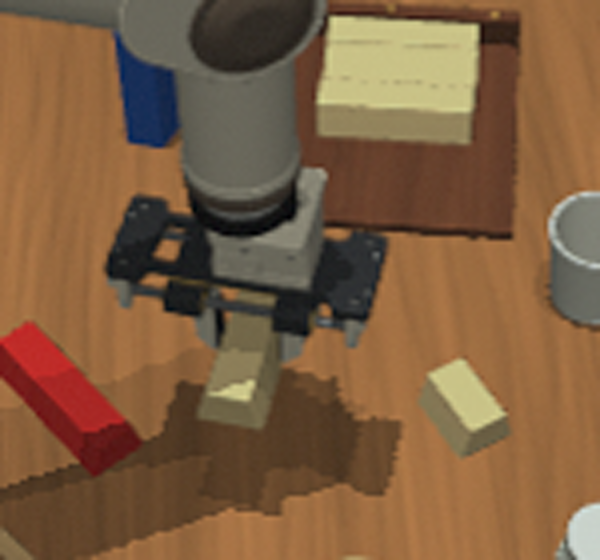

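```bash
python3 - <<'E'
from h import *
w=grab_frame("wrist"); s=arm.get_state(); R=np.array(s["tcp_rot"]); p=np.array(s["eef_pos"])
for zt,hw in ((.178+.0047-.034,.017),(.178+.0047,.025)):
  print(proj(w,[p+R@[sx*.07,sy*hw,zt] for sx in(1,-1) for sy in(1,-1)]).round(1).tolist())
E
```

```text
[[296.8, 129.5], [220.0, 129.5], [286.0, 366.0], [229.7, 366.0]]
[[303.1, 122.7], [212.9, 122.7], [292.8, 324.5], [222.5, 324.5]]
```

Emit:
send_rows([
  [-3, -0.3, 0, 0, 0, -0.02],
  [-8, -0.7, 0, 0, 0, -0.04],
  [-13, -1.1, 0, 0, 0, -0.06],
  [-18, -1.6, 0, 0, 0, -0.08],
  [-23, -2, 0, 0, 0, -0.1],
  [-28, -2.4, 0, 0, 0, -0.12],
  [-33, -2.9, 0, 0, 0, -0.136],
  [-37, -3.3, 0, 0, 0, -0.136],
  [-40.1, -3.5, 0, 0, 0, -0.136],
  [-40.1, -3.5, 0, 0, 0, -0.136],
])

```text
clock: 14.3
eef_pos: [0.6019, 0.1604, 0.3012]
tcp_rot: [[-0.156, -0.988, -0.002], [-0.988, 0.156, 0.001], [-0.001, 0.003, -1.0]]
contact_force: [-0.0, -0.6, -2.4]
width: 0.0458
```

Emit:
send_rows([
  [0, 0, 0, 0, 0, 0],
  [0, 0, 0, 0, 0, 0],
])

```text
clock: 14.55
eef_pos: [0.6026, 0.1555, 0.3017]
tcp_rot: [[-0.162, -0.987, -0.001], [-0.987, 0.162, -0.001], [0.002, 0.001, -1.0]]
contact_force: [0.2, 0.2, -1.9]
width: 0.0462
```

```bash
python3 - <<'E'
from h import *
w=grab_frame("wrist"); cv2.imwrite("pics/w13.png",w["image"][:,:,::-1])
f=grab_frame("scene"); crop(f,250,140,370,270,"pics/sc13.png",4)
s=arm.get_state(); print(s["q"],s["width"])
E
```

```text
[ 25.97799077  48.57695957 -65.13254567  96.96037673  47.73003882
  66.90752198 118.24622335] 0.04603081660337068
```

View pics/w13.png

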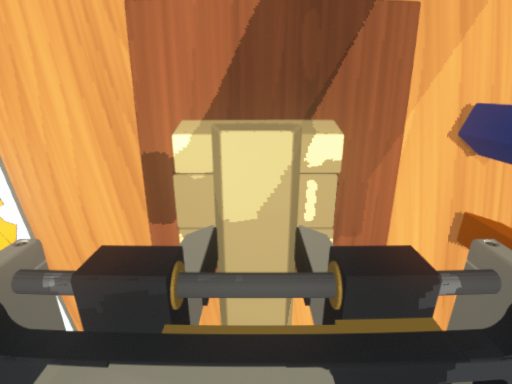

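View pics/sc13.png

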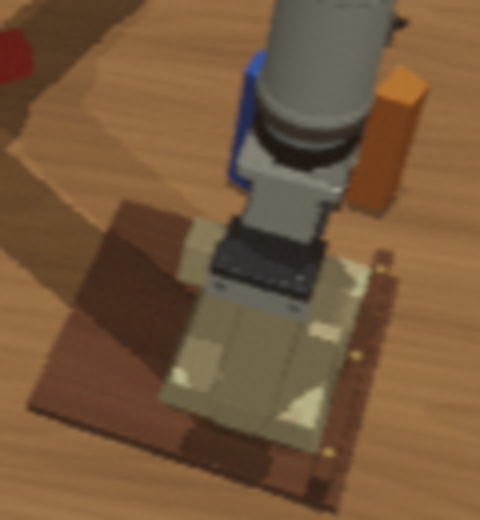

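```bash
python3 - <<'E'
from h import *
w=grab_frame("wrist")
s=arm.get_state(); R=np.array(s["tcp_rot"]); p=np.array(s["eef_pos"])
P=onplane(w,[(190,171),(325,171),(190,228),(325,228),(174,140),(341,140)],.046); print(P.round(4)); print(((P-p)@R).round(4), p)
E
```

```text
[[0.6542 0.1228 0.046 ]
 [0.5419 0.1413 0.046 ]
 [0.6666 0.1743 0.046 ]
 [0.5466 0.1942 0.046 ]
 [0.6612 0.0951 0.046 ]
 [0.5264 0.1174 0.046 ]]
[[ 0.0241 -0.0561  0.2565]
 [ 0.024   0.0578  0.2565]
 [-0.0288 -0.0599  0.2565]
 [-0.0289  0.0617  0.2565]
 [ 0.0502 -0.0675  0.2565]
 [ 0.0502  0.0691  0.2565]] [0.60285479 0.1557863  0.30249025]
```

Emit:
send_rows([
  [-0.2, 0.05, 3, 0, 0, 0],
  [-0.2, 0.05, 5.5, 0, 0, 0],
  [-0.2, 0.05, 6.6, 0, 0, 0],
  [-0.2, 0.05, 7.0, 0, 0, 0],
  [-0.2, 0.05, 7.0, 0, 0, 0],
  [-0.2, 0.05, 7.0, 0, 0, 0],
])

```text
clock: 15.45
eef_pos: [0.6029, 0.1593, 0.2335]
tcp_rot: [[-0.161, -0.987, 0.001], [-0.987, 0.161, 0.001], [-0.001, -0.001, -1.0]]
contact_force: [-0.5, 0.4, -1.8]
width: 0.0464
```

Emit:
send_rows([
  [0, 0, 0.2, 0, 0, 0],
  [0, 0, 0.4, 0, 0, 0],
  [0, 0, 0.4, 0, 0, 0],
])

```text
clock: 15.82
eef_pos: [0.6027, 0.159, 0.2288]
tcp_rot: [[-0.161, -0.987, 0.0], [-0.987, 0.161, -0.0], [-0.0, -0.0, -1.0]]
contact_force: [0.2, 0.4, -1.4]
width: 0.0461
```

Emit:
send_rows([
  [0, 0, 0.1, 0, 0, 0],
  [0, 0, 0.1, 0, 0, 0],
])

```text
clock: 16.08
eef_pos: [0.6027, 0.1591, 0.2287]
tcp_rot: [[-0.161, -0.987, 0.0], [-0.987, 0.161, -0.001], [0.001, -0.001, -1.0]]
contact_force: [-2.2, -1.2, 5.2]
width: 0.0464
```

Emit:
send_rows([
  [0, 0, -0.05, 0, 0, 0],
  [0, 0, -0.05, 0, 0, 0],
  [0, 0, -0.05, 0, 0, 0],
  [0, 0, -0.05, 0, 0, 0],
], fingers=8.0)

```text
clock: 16.58
eef_pos: [0.6026, 0.159, 0.2281]
tcp_rot: [[-0.161, -0.987, -0.0], [-0.987, 0.161, 0.0], [-0.0, 0.0, -1.0]]
contact_force: [-0.1, 0.6, 0.7]
width: 0.0787
```

Emit:
send_rows([
  [0, 0, -1, 0, 0, 0],
  [0, 0, -3, 0, 0, 0],
  [0, 0, -7, 0, 0, 0],
  [0, 0, -12, 0, 0, 0],
  [6, 0, -14, 0, 0, 0],
  [12, 0, -14, 0, 0, 0],
  [18, 2, -14, 0, 0, 0],
  [24, 4, -14, 0, 0, 0],
  [30, 5, -14, 0, 0, 0],
  [30, 5, -14, 0, 0, 0],
])

```text
clock: 17.82
eef_pos: [0.5036, -0.1357, 0.3685]
tcp_rot: [[-0.172, -0.985, -0.001], [-0.985, 0.172, -0.003], [0.003, 0.001, -1.0]]
contact_force: [-0.3, 0.7, 0.8]
width: 0.0801
```

```bash
python3 - <<'E'
from h import *
f=grab_frame("scene"); crop(f,250,140,370,270,"pics/sc14.png",4)
g=grab_frame("side"); crop(g,190,90,340,210,"pics/sd14.png",5)
for n,F,roi in (("scene",f,(150,150,370,270)),("side",g,(190,100,340,300))):
    for z in (.046,.080): print(n,z); [print(o) for o in tops(F,z,165,roi)]
E
```

```text
scene 0.046
([312.0, 235.0], 651, 152, 115, 45, 80.7)
([208.0, 212.0], 631, -204, 61, 32, -64.3)
([318.0, 216.0], 565, 164, 141, 59, 80.6)
([171.0, 184.0], 532, -377, 74, 72, -2.7)
scene 0.08
([312.0, 235.0], 676, 150, 111, 44, 80.7)
([208.0, 212.0], 656, -193, 59, 31, -64.3)
([318.0, 216.0], 593, 161, 136, 57, 80.6)
([171.0, 184.0], 561, -360, 71, 70, -2.7)
side 0.046
([259.0, 281.0], 516, -396, 77, 75, -4.5)
([286.0, 228.0], 618, -218, 64, 34, -64.8)
([283.0, 146.0], 650, 148, 118, 45, 80.9)
([270.0, 137.0], 609, 203, 126, 36, 81.9)
side 0.08
([259.0, 281.0], 514, -415, 74, 73, -4.5)
([286.0, 228.0], 613, -242, 62, 33, -64.8)
([283.0, 146.0], 644, 113, 114, 44, 80.9)
([270.0, 137.0], 604, 166, 122, 35, 81.9)
```

View pics/sc14.png

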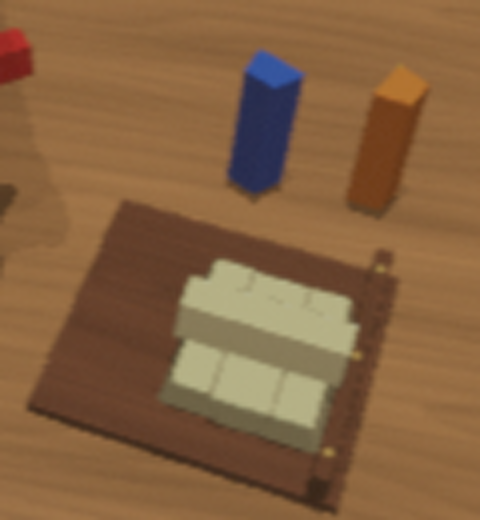

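View pics/sd14.png

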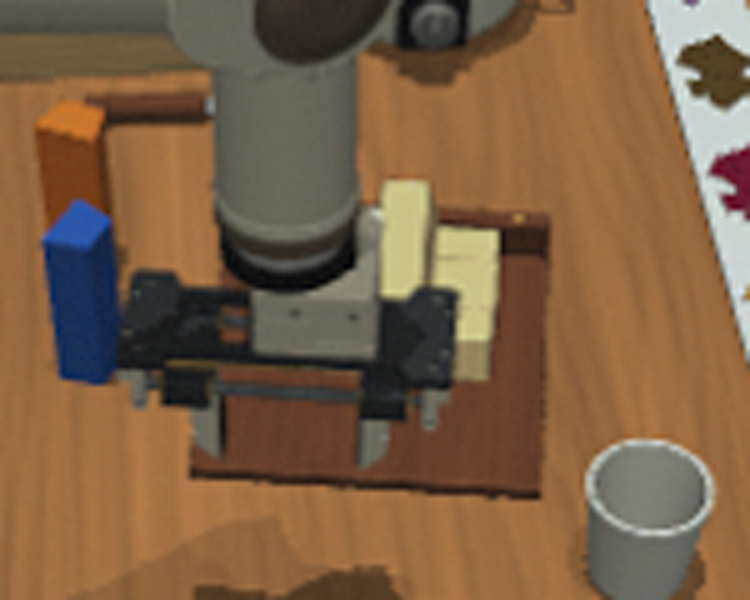

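Emit:
send_rows([
  [6, 3, -4, 0, 0, 0],
  [12, 6, -4, 0, 0, 0],
  [15, 8, -4, 0, 0, 0],
  [15, 8, -4, 0, 0, 0],
  [15, 8, -4, 0, 0, 0],
])

```text
clock: 18.55
eef_pos: [0.435, -0.2269, 0.366]
tcp_rot: [[-0.208, -0.978, -0.02], [-0.977, 0.209, -0.041], [0.044, 0.011, -0.999]]
contact_force: [-0.2, -0.1, -0.3]
width: 0.0803
```

```bash
python3 - <<'E'
from h import *
g=grab_frame("side"); crop(g,220,110,320,200,"pics/sd15.png",8)
f=grab_frame("scene"); crop(f,280,190,350,260,"pics/sc15.png",8)
E
```

```text
(no output)
```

View pics/sd15.png

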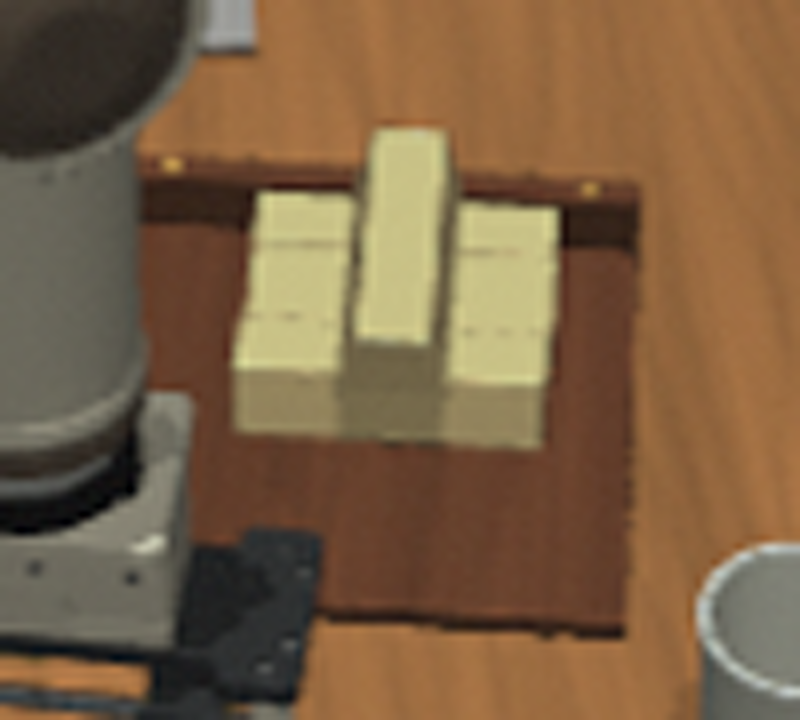

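View pics/sc15.png

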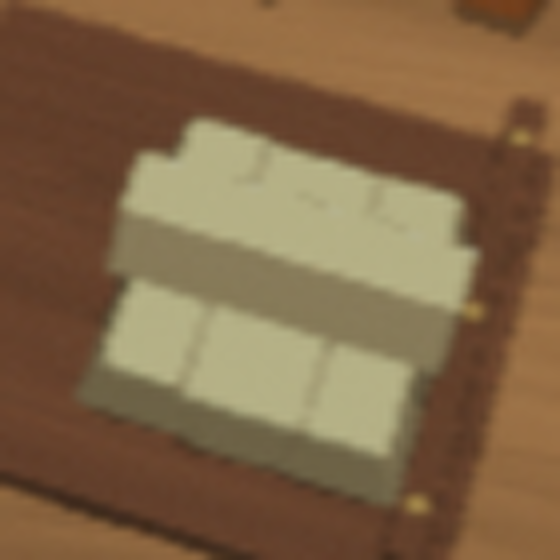

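```bash
python3 - <<'E'
from h import *
g=grab_frame("side"); f=grab_frame("scene")
th=np.radians(-9.1);u=np.array([np.cos(th),np.sin(th)]);v=np.array([-u[1],u[0]])
D=onplane(g,un([(370,128),(447,130),(433,343),(353,340)],220,110,8),.08)[:,:2]
Ds=onplane(f,un([(140,152),(118,212),(455,310),(478,252)],280,190,8),.08)[:,:2]
for d in (D,Ds): print("D",d.mean(0).round(4))
a=D[:2].mean(0)-D[2:].mean(0);print(np.linalg.norm(a),np.degrees(np.arctan2(a[1],a[0])))
a=(Ds[2]+Ds[3]-Ds[0]-Ds[1])/2;print(np.linalg.norm(a),np.degrees(np.arctan2(a[1],a[0])))
B=onplane(g,un([(252,242),(556,254),(551,332),(243,317)],220,110,8),.046)[:,:2]; print("B",B.mean(0).round(4), [np.degrees(np.arctan2(*(B[i]-B[j])[::-1])).round(1) for i,j in((1,0),(2,3))])
Bs=onplane(f,un([(262,148),(374,180),(312,415),(187,385)],280,190,8),.046)[:,:2]; print("B",Bs.mean(0).round(4),[np.degrees(np.arctan2(*(Bs[i]-Bs[j])[::-1])).round(1) for i,j in((3,0),(2,1))])
bat=onplane(g,un([(160,215),(560,246),(636,250)],220,110,8),.012)[:,:2]; print("batten foot",bat.round(4), ((bat-B.mean(0))@v).round(4))
A=onplane(g,un([(258,192),(560,207)],220,110,8),.046)[:,:2]; print("A top +y edge rel B:",((A-B.mean(0))@v).round(4))
print(arm.get_state()["dq"].max() if hasattr(arm.get_state()["dq"],'max') else 0)
E
```

```text
D [0.603  0.1578]
D [0.6056 0.1588]
0.14089136962485185 81.33895412757192
0.13978285921000083 81.36647660123506
B [0.6036 0.1579] [np.float64(-7.8), np.float64(-8.5)]
B [0.604 0.159] [np.float64(-7.6), np.float64(-7.0)]
batten foot [[0.4969 0.2512]
 [0.6872 0.2142]
 [0.7233 0.2087]] [0.0752 0.0688 0.069 ]
A top +y edge rel B: [0.0583 0.0593]
0.18493408704297
```

```bash
python3 - <<'E'
from plant import job
print(job.close_job())
E
```

```text
the job is handed in; nothing more can be done
None
```

The layer is finished and the job is handed in, at about 19 s of the 56 s allowed. No verdict is reported.

**What I did**
- **Tipped:** I pushed the standing bar over with closed fingers. It landed wide face up in the lane, level with bar_a.
- **Closed:** I pushed bar_c with both open fingers until the force rose to about 7–8 N with almost no further movement, which I took as the layer reaching the batten.
- **Laid on top:** I gripped the bench bar at its middle and set it crosswise on the layer. Contact showed as a force of about 5 N before I released it and moved the arm clear.

**Last checks from the side and scene pictures**
- **Layer position:** the seams are closed. bar_a's top edge is 58–59 mm from bar_b's centre, where 59 mm is nominal. The batten face is about 69 mm away, where 67 mm is nominal, so any remaining gap is about 2 mm.
- **Bar ends:** they look level.
- **Top bar:** its centre is within about 2 mm of bar_b's centre, and it lies at 81.4°, against 80.9° expected from the tray's yaw.
- **Other things on the bench:** the offcut and cake measured the same as before. The cup, jar, brush and scraper I did not re-measure.

**Where the checks disagreed**
- Hand-picked seam points gave bar_b a yaw of -7.0 to -8.5°, while the tray measured -9.1°.
- Earlier fits of the whole layer gave -9.3° and -10.4°.
- I put this down to pixel resolution; the allowance is 3.4°.

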